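Shut a snack box, release it from a ratchet clamp board and put it on the tray

TASK

The packed snack box is held in the clamp of the one-handed preparation board with its lid ajar. While the clamp still holds the box, press the free end of the lid down until its spring catch clicks over it; then lift the clamp's pawl and lay it fully back, and pull the toothed bar right out to its stop by its handle so that the jaw frees the box. Lift the box out and set it down gently, upright and flat, in the empty half of the wooden tray, away from the flask, leaving the clamp open and all other things where they are.

Things in the scene. Friction and masses are not known exactly. Their poses are not given: they have to be found in the camera images.
- prep_board: Wooden one-handed preparation board, 220 x 265 mm, top 20 mm above the island; fixed. Origin: on the island under the middle of the closed clamp; z up, y = clamp axis, from the handle to the box. The box is held between a rubber jaw (-y side, 60 mm wide, up to 62 mm high) and two fixed rubber posts (+y side, 16 mm thick, up to 54 mm high, at x = +48 and -48 mm, 80 mm free between them)
- box_center (a point): Centre of the snack box: slim stainless steel box, 150 mm long (x), 62 mm wide (y), walls 48 mm high, 54 mm with the lid shut; this point lies 25 mm above its underside. 0.27 to 0.5 kg. Its axes are those of the board. No finger room on its -y side until the jaw is withdrawn. Grip from above across the width at the middle of the long sides
- lid (a joint): Angle of the box's flat white plastic lid, rad: 0 = shut, grows as it opens; hinged at the box's -x end, stays where it is left (starts ajar, 0.35 to 0.75). Near 0.07 rad its free end meets the sprung catch; pressing it past takes about 6 to 12 N, then the catch snaps over the edge and holds it below 0.02
- lid_hinge (a point): The lid's hinge line, at mid-width: 75 mm from the box's centre towards its -x end, 48 mm above the underside. The lid turns about the box's y axis
- lid_edge (a point): Point to press on the lid: on its upper face, mid-width, 125 mm from the hinge line, 25 mm short of the free end, 6 mm above the hinge line with the lid shut (74 mm above the island); moves with the lid. The steel catch, 24 mm wide, stands at the box's +x end just beyond: it overhangs the lid's last 4 mm and its top is 10 mm higher than the shut lid
- pawl (a joint): Angle of the pawl that locks the toothed bar, rad: 0 = down in the teeth, grows as it is lifted and tipped over away from the box, 1.95 = laid back on its stop. It turns freely: let go below about 1.3 it falls back into the teeth, above about 1.5 it falls to the stop and stays. While it is down the bar cannot be pulled out (2 mm of play)
- pawl_tab (a point): Centre of the pawl's tab: black horizontal cross-bar 26 mm long (board's x), 12 mm thick, to be pinched over its two ends from above; fingertips may reach 20 mm below it. Moves with the pawl in an arc of radius 57 mm about the pin. Pawl down: 82 mm above the island. Laid back: about 33 mm behind the pin (towards the handle), 114 mm above the island
- pawl_pin (a point): Middle of the pin on which the pawl turns, on the aluminium clamp head, 68 mm above the island; axes as the board's, the pin runs along x. With the pawl down the tab lies at y = +55 mm, z = +14 mm from here. The handle lies 122 mm from here towards -y with the jaw closed
- jaw (a joint): How far the jaw and its toothed bar are withdrawn, m: 0 = closed on the box, grows as the bar is pulled out towards the board's -y, stop at 0.046. Slides with about 2 to 5 N and stays where it is left
- handle (a point): Centre of the black T-handle at the outer end of the toothed bar: horizontal round cross-bar 48 mm long (board's x), 20 mm thick, 44 mm above the island, beyond the board's edge; axes as the board's: pull it towards -y. Grip it from above over its two ends (the bar joins its middle from +y, its top 50 mm above the island, so there is no finger room there). Moves with the bar
- tray_spot (a point): Middle of the empty half of the wooden tray (the robot's right), on its floor, 6 mm above the island. The tray (280 x 280 mm, rim 22 mm high, does not move) has this point's axes; its centre is 60 mm from here towards +y, the -y rim's inner side 74 mm off. The box goes here with its length along x, either way round. The flask stands about 155 mm from here towards +y
- flask: Closed flask on the tray, 64 mm thick, 168 mm tall; a bystander; origin at the centre of its underside
- bowl: Green plastic bowl, 150 mm across, 60 mm tall; a bystander; origin at the centre of its underside
- pepper_pot: Ceramic pepper pot, 56 mm thick, 110 mm tall; a bystander; origin at the centre of its underside
- mug: Ceramic mug, 80 mm across, 85 mm tall; a bystander; origin at the centre of its underside
- spoon_a: Steel serving spoon, 240 mm long (x), lying; a bystander
- spoon_b: Steel serving spoon, 240 mm long (x), lying; a bystander

How it is judged:
By the outcome, as a careful person would: the job done as asked, in the order asked, and still so for the second after the job is handed in, with the robot touching nothing.
It also fails if it takes over 72 s, if anything falls off the work surface, if the arm or the gripper's body presses on something with over 40 N, if the wrist force passes 120 N, or if a joint passes its speed limit or range.

ROBOT

A 6-joint arm with a two-finger parallel gripper is mounted at the origin on the work surface. World frame = base frame: x ahead of the robot, y to its left, z up, the work surface at z = 0. Lengths are in m, angles in rad, forces in N, time in s.
With the tool pointing down it reaches from about 0.35 to 1 m from the base axis. Payload 7.1 kg.
Tool frame: the origin (TCP) lies at the very end of the fingers, on their centre line; the grasp point (between the pads) lies 19 mm behind it; z points along the fingers, y is the line along which they close (so a half turn about z gives the same grasp; the last joint's range is limited). The gripper opens to 85 mm and grips with 20 to 120 N. Pads are 22 mm wide; open, the fingers measure 114 mm over their backs; the gripper's body (76 mm by 85 mm) begins 54 mm behind the grasp point. The pads swing forward as they close: fully open they stand 13 mm farther back than shut.
Start: joints at [1.288, 0.423, 1.63, -0, 1.089, -0.019], TCP at [0.163, 0.603, 0.231] pointing down, gripper open.
Joint ranges: [-3, 3], [-0.9, 2.11], [0.09, 2.58], [-1.31, 4.45], [0.11, 2.69], [-2.54, 2.54]. Speed limits (rad/s): [2.39, 2.39, 3.01, 3.14, 3.14, 3.14].

INTERFACE

Orientations are given as a unit quaternion [x, y, z, w].
In Python, from workcell import observe, viewer, job gives the robot as it stands.
- The arm moves only by the shell command python3 -m inch 'ROWS' [FORCE]. ROWS is JSON, a list of rows, each an object of numbers: "tx", "ty", "tz": the shift along the tool's x, y, z in m; "wx", "wy", "wz": the turn, a rotation vector about the tool's x, y, z in rad; "hand": the finger opening in m, from 0 to 0.0854. In form: [{"tx": .., "ty": .., "tz": .., "wx": .., "wy": .., "wz": .., "hand": ..}, ...]. A call has exactly 10 rows; each row is the pose to reach, as a shift and turn from the pose commanded when the call began, along the tool's axes at that moment; what a row does not reach only later rows make up. A row lasts 1/10 s, in which the tool goes at most 50 mm and 8.59 degrees, less where a joint would pass 70% of its speed; a pose out of reach is approached as far as the arm can. A call with a gripper value outside its range is refused whole. The fingers move at their own pace and stop on an object; FORCE is the grip in N (left out, the last holds). Time passes only in rows, so rows that repeat a pose let the fingers close, or fill a call up. It gives the time, the measured TCP pose, the force, the opening and the grip force at its end, in the units of the state.
- observe(): the state, without advancing time (a new reading comes with each control period).
- viewer.get_image(name): name is "scene" or "side" or "wrist"; returns a dict with "image" (480x640x3 uint8, red, green, blue), "fx", "fy", "cx", "cy" (pixels), "eye" and "rotation" of the camera in the world. Camera axes: x right, y down, z forward; pixel columns grow to the right and rows downward; lengths in m; the calibration is good to about 2 mm. The wrist camera is an equidistant fisheye: a pixel r from the principal point sees the ray r / f radians off the axis. A picture is of the moment at which its call begins. There is no depth.
- job.sign_off(): hands the job in; it is judged then, once.
The state is a dict: "t": time; "q": joint angles; "qd": joint speeds; "joint_efforts": joint torques, N m; "tcp_pos": TCP position; "tcp_rot": TCP orientation; "wrist_force": force on the tool from outside, world axes, zero at the start; "moment": the same for the moment, N m; "gripper_width": finger opening in m; "gripper_force": force on a finger pad.
Only numpy, scipy, OpenCV 4.12 (cv2) and the standard library are available. Lean on these libraries where they do the work, as an engineer would, in place of code of your own. Each camera call takes 0.05 s, during which the arm holds its last target. There are 200 camera calls.

## Working session

There is one attempt and no reset: what is moved stays moved. The work goes in short steps, Python scripts to look and compute and a shell command to move; the robot and the scene stay as the last step left them, time stands still between calls to the robot, and variables do not carry over. Pictures are saved under pics/ and viewed, at most 10 in all, crops included, and the job is handed in when it is done.

```bash
ls; mkdir -p pics; python3 - <<'E'
from workcell import observe, viewer
import cv2,json,numpy as np
for n in ["scene","side"]:
    d=viewer.get_image(n); cv2.imwrite(f"pics/{n}0.png",d["image"][:,:,::-1])
    json.dump({k:np.asarray(v).tolist() for k,v in d.items() if k!="image"},open(f"pics/{n}0.json","w"))
    print(n,{k:np.round(v,3).tolist() for k,v in d.items() if k!="image"})
s=observe();print({k:np.round(v,3).tolist() for k,v in s.items()})
E
```

```text
pics
scene {'fx': 595.362, 'fy': 595.362, 'cx': 319.574, 'cy': 246.345, 'eye': [1.235, 0.546, 1.408], 'rotation': [0.435, 0.861, -0.238, -0.115]}
side {'fx': 478.03, 'fy': 478.03, 'cx': 321.425, 'cy': 247.551, 'eye': [0.387, 0.716, 0.917], 'rotation': [-0.156, 0.93, -0.33, 0.05]}
{'t': 0.1, 'q': [1.288, 0.424, 1.631, 0.0, 1.089, -0.019], 'qd': [-0.0, -0.001, -0.003, -0.0, 0.001, -0.001], 'joint_efforts': [-0.0, -55.843, -28.244, 0.0, 0.003, -0.0], 'tcp_pos': [0.163, 0.603, 0.231], 'tcp_rot': [0.132, 0.991, -0.001, -0.0], 'wrist_force': [0.039, -0.129, -0.748], 'moment': [0.036, 0.007, -0.004], 'gripper_force': 0.0, 'gripper_width': 0.085}
```

View pics/scene0.png

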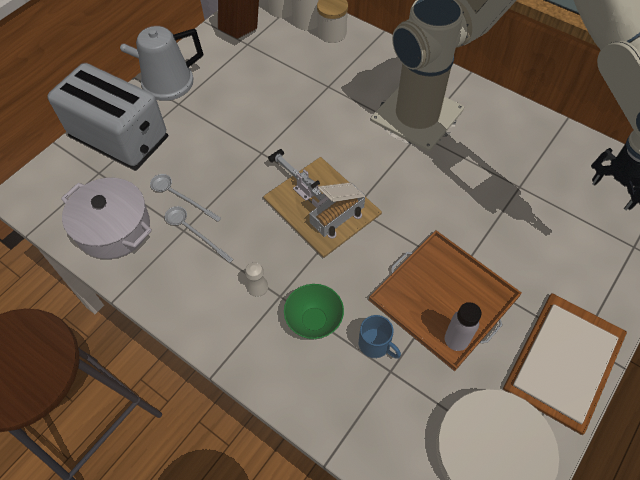

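View pics/side0.png

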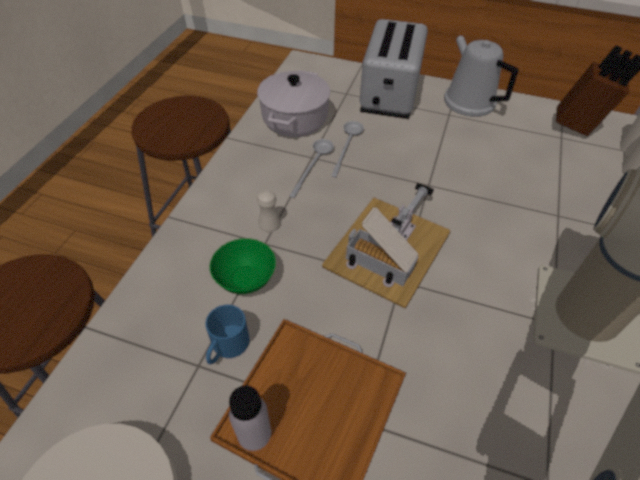

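The scene view shows the board (corners about (321,157), (263,199), (325,255), (381,211)), handle near (276,157), and tray corners (436,233), (520,293), (457,368), (369,297). The side view shows the board corners near (375,202), (450,235), (404,305), (325,262), with the lid ajar. I'll enlarge the board from both cameras.

```bash
cat > h.py <<'E'
import json,numpy as np,cv2
from scipy.spatial.transform import Rotation as R
def cam(n):
    return json.load(open(f"pics/{n}.json"))
def ray(c,u,v,fish=False):
    x=np.array([(u-c["cx"])/c["fx"],(v-c["cy"])/c["fy"]])
    if fish:
        r=np.hypot(*x); d=np.r_[x/r*np.sin(r),np.cos(r)]
    else: d=np.r_[x,1]
    return np.array(c["eye"]),R.from_quat(c["rotation"]).apply(d/np.linalg.norm(d))
def atz(c,u,v,z,fish=False):
    e,d=ray(c,u,v,fish); return e+d*(z-e[2])/d[2]
def tri(*rs):
    A=sum(np.eye(3)-np.outer(d,d) for e,d in rs);b=sum((np.eye(3)-np.outer(d,d))@e for e,d in rs)
    return np.linalg.solve(A,b)
def proj(c,p,fish=False):
    q=R.from_quat(c["rotation"]).inv().apply(np.array(p)-c["eye"])
    if fish:
        t=np.arctan2(np.hypot(q[0],q[1]),q[2]);k=t/np.hypot(q[0],q[1]);return np.array([c["cx"]+c["fx"]*k*q[0],c["cy"]+c["fy"]*k*q[1]])
    return np.array([c["cx"]+c["fx"]*q[0]/q[2],c["cy"]+c["fy"]*q[1]/q[2]])
E
python3 - <<'E'
from h import *
s,d=cam("scene0"),cam("side0")
for p in [(321,157),(263,199),(325,255),(381,211)]: print("board",atz(s,*p,.02).round(3))
for p in [(375,202),(450,235),(404,305),(325,262)]: print("boardside",atz(d,*p,.02).round(3))
for p in [(436,233),(520,293),(457,368),(369,297)]: print("tray",atz(s,*p,.022).round(3))
a=cv2.imread("pics/scene0.png")[130:265,250:400];b=cv2.imread("pics/side0.png")[175:310,310:460]
cv2.imwrite("pics/c1.png",np.hstack([cv2.resize(x,(400*1,360),interpolation=cv2.INTER_CUBIC) for x in (a,b)]))
E
```

```text
board [ 0.331 -0.133  0.02 ]
board [ 0.551 -0.176  0.02 ]
board [0.595 0.075 0.02 ]
board [0.388 0.117 0.02 ]
boardside [ 0.53  -0.167  0.02 ]
boardside [ 0.325 -0.118  0.02 ]
boardside [0.388 0.119 0.02 ]
boardside [0.59  0.064 0.02 ]
tray [0.361 0.279 0.022]
tray [0.39  0.548 0.022]
tray [0.661 0.517 0.022]
tray [0.63  0.24  0.022]
```

View pics/c1.png

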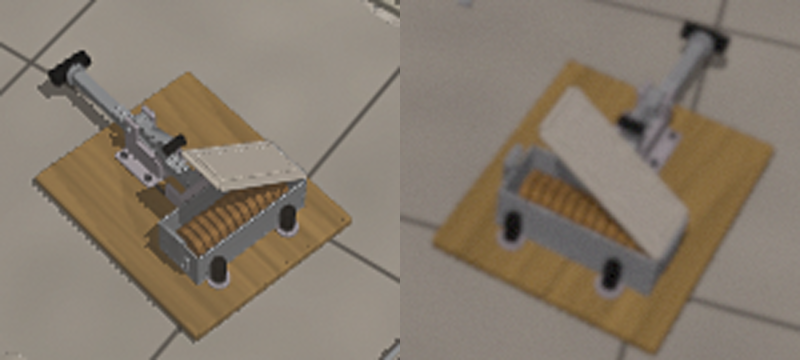

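The crop (scale 2.667) shows in scene: handle (276.2,155.5), tab (315.6,184.8), post tops (358.4,208) and (331.8,228.2); in side: handle (425,188.5), tab (396.6,222), post tops (352,256.4) and (389,273). The lid opens towards the far (+x) end and is hinged on the robot's side.

```bash
python3 - <<'E'
from h import *
s,d=cam("scene0"),cam("side0")
for n,z,a,b in [("handle",.044,(276.2,155.5),(425.1,188.5)),("tab",.082,(315.6,184.8),(396.6,222.2)),("post+48",.054,(331.8,228.2),(352,256.4)),("post-48",.054,(358.4,208),(389.1,273.2))]:
    print(n,tri(ray(s,*a),ray(d,*b)).round(3),atz(s,*a,z).round(3),atz(d,*b,z).round(3))
E
```

```text
handle [ 0.416 -0.235  0.041] [ 0.42  -0.231  0.044] [ 0.415 -0.235  0.044]
tab [ 0.456 -0.06   0.078] [ 0.459 -0.057  0.082] [ 0.455 -0.058  0.082]
post+48 [0.53  0.05  0.049] [0.533 0.052 0.054] [0.53  0.053 0.054]
post-48 [0.438 0.073 0.056] [0.437 0.072 0.054] [0.438 0.071 0.054]
```

```bash
cat > to.py <<'E'
# python3 to.py frame axis x y z ... : tool-frame shifts from the current TCP to points of a frame; axis = a (tool y along frame y) or b (tool y along frame x)
import sys
from h import *
from workcell import observe
FR=json.load(open("frames.json"))
x0,y0,yaw=FR[sys.argv[1]]; v=np.array(list(map(float,sys.argv[3:]))).reshape(-1,3)
s=observe(); r=R.from_quat(s["tcp_rot"]); w=R.from_euler("z",yaw,degrees=True)
p=w.apply(v)+[x0,y0,0]
print("tcp in frame",w.inv().apply(np.array(s["tcp_pos"])-[x0,y0,0]).round(4),"t",round(s["t"],2),"F",np.round(s["wrist_force"],1),"q",np.round(s["q"],2))
cands=[w*R.from_euler("z",a,degrees=True)*R.from_quat([1,0,0,0]) for a in ((0,180) if sys.argv[2]=="a" else (90,-90))]
for c in cands: print("turn",(r.inv()*c).as_rotvec().round(3))
for q in p: print("shift",r.inv().apply(q-s["tcp_pos"]).round(4))
E
echo '{"board":[0.476,0.024,-12.5],"tray":[0.503,0.336,-7]}' > frames.json
python3 - <<'E'
from h import *
s,d=cam("scene0"),cam("side0")
p=tri(ray(s,325,193.75),ray(d,369.6,215.5));w=R.from_euler("z",-12.5,degrees=True)
q=w.inv().apply(p-[.476,.024,0]);print("lid end",q,np.arctan2(q[2]-.071,q[0]+.075))
E
python3 to.py board a 0.03 0 0.24
```

```text
lid end [ 0.03531617 -0.00500546  0.15502016] 0.6509031671757712
tcp in frame [-0.4311  0.4974  0.2306] t 0.1 F [ 0.  -0.1 -0.7] q [ 1.29  0.42  1.63  0.    1.09 -0.02]
turn [-0.000e+00  2.000e-03  3.096e+00]
turn [-0.001 -0.    -0.046]
shift [-0.4833 -0.4758 -0.0087]
```

```bash
python3 -m inch '[{"tx":-0.033,"ty":-0.033,"hand":0},{"tx":-0.066,"ty":-0.066,"hand":0},{"tx":-0.099,"ty":-0.099,"hand":0},{"tx":-0.132,"ty":-0.132,"hand":0},{"tx":-0.165,"ty":-0.165,"hand":0},{"tx":-0.198,"ty":-0.198,"hand":0},{"tx":-0.231,"ty":-0.231,"hand":0},{"tx":-0.264,"ty":-0.264,"hand":0},{"tx":-0.297,"ty":-0.297,"wz":-0.046,"hand":0},{"tx":-0.33,"ty":-0.33,"wz":-0.046,"hand":0}]'; python3 to.py board a 0.03 0 0.22
```

```text
tcp in frame [-0.4311  0.4974  0.2306] t 0.1 F [ 0.  -0.1 -0.7] q [ 1.29  0.42  1.63  0.    1.09 -0.02]
turn [-0.000e+00  2.000e-03  3.096e+00]
turn [-0.001 -0.    -0.046]
shift [-0.4833 -0.4758  0.0113]schema error: expected keys tx, ty, tz, wx, wy, wz, hand
```

```bash
python3 -m inch '[{"tx":-0.033,"ty":-0.033,"tz":0,"wx":0,"wy":0,"wz":0,"hand":0},{"tx":-0.066,"ty":-0.066,"tz":0,"wx":0,"wy":0,"wz":0,"hand":0},{"tx":-0.1,"ty":-0.1,"tz":0,"wx":0,"wy":0,"wz":0,"hand":0},{"tx":-0.13,"ty":-0.13,"tz":0,"wx":0,"wy":0,"wz":0,"hand":0},{"tx":-0.165,"ty":-0.165,"tz":0,"wx":0,"wy":0,"wz":0,"hand":0},{"tx":-0.2,"ty":-0.2,"tz":0,"wx":0,"wy":0,"wz":0,"hand":0},{"tx":-0.23,"ty":-0.23,"tz":0,"wx":0,"wy":0,"wz":0,"hand":0},{"tx":-0.265,"ty":-0.265,"tz":0,"wx":0,"wy":0,"wz":-0.046,"hand":0},{"tx":-0.3,"ty":-0.3,"tz":0,"wx":0,"wy":0,"wz":-0.046,"hand":0},{"tx":-0.33,"ty":-0.33,"tz":0,"wx":0,"wy":0,"wz":-0.046,"hand":0}]'; python3 to.py board a 0.03 0 0.22
```

```text
t: 1.1
tcp_pos: [0.396, 0.1966, 0.2313]
tcp_rot: [0.109, 0.994, -0.0, 0.0]
wrist_force: [0.3, 1.1, -0.0]
gripper_width: -0.0003
gripper_force: 0.0
tcp in frame [-0.1154  0.1512  0.2313] t 1.1 F [ 0.3  1.1 -0. ] q [ 0.43  0.15  2.02 -0.    0.97 -0.92]
turn [-0.    -0.    -3.142]
turn [-0.  0.  0.]
shift [-0.1454 -0.1512  0.0113]
```

Now over the lid, tool x = −board x, tool y = +board y.

```bash
python3 -m inch '[{"tx":-0.03,"ty":-0.03,"tz":0,"wx":0,"wy":0,"wz":0,"hand":0},{"tx":-0.06,"ty":-0.06,"tz":0,"wx":0,"wy":0,"wz":0,"hand":0},{"tx":-0.09,"ty":-0.09,"tz":0,"wx":0,"wy":0,"wz":0,"hand":0},{"tx":-0.12,"ty":-0.12,"tz":0,"wx":0,"wy":0,"wz":0,"hand":0},{"tx":-0.135,"ty":-0.145,"tz":0.01,"wx":0,"wy":0,"wz":0,"hand":0},{"tx":-0.135,"ty":-0.151,"tz":0.02,"wx":0,"wy":0,"wz":0,"hand":0},{"tx":-0.135,"ty":-0.151,"tz":0.03,"wx":0,"wy":0,"wz":0,"hand":0},{"tx":-0.135,"ty":-0.151,"tz":0.04,"wx":0,"wy":0,"wz":0,"hand":0},{"tx":-0.135,"ty":-0.151,"tz":0.05,"wx":0,"wy":0,"wz":0,"hand":0},{"tx":-0.135,"ty":-0.151,"tz":0.05,"wx":0,"wy":0,"wz":0,"hand":0}]'; python3 to.py board a 0.03 0 0.154
python3 - <<'E'
from workcell import viewer
import cv2,json,numpy as np
for n in ["wrist","side"]:
    d=viewer.get_image(n); cv2.imwrite(f"pics/{n}1.png",d["image"][:,:,::-1])
    json.dump({k:np.asarray(v).tolist() for k,v in d.items() if k!="image"},open(f"pics/{n}1.json","w"))
E
```

```text
t: 2.1
tcp_pos: [0.4934, 0.0231, 0.1798]
tcp_rot: [0.108, 0.994, -0.0, -0.001]
wrist_force: [0.0, -0.6, -0.7]
gripper_width: -0.0003
gripper_force: 0.0
tcp in frame [0.0171 0.0029 0.1798] t 2.1 F [ 0.  -0.6 -0.7] q [ 0.02  0.31  1.95  0.    0.88 -1.33]
turn [ 4.00e-03 -1.00e-03 -3.14e+00]
turn [-0.001 -0.003  0.002]
shift [-0.0129 -0.0029  0.0258]
```

View pics/wrist1.png

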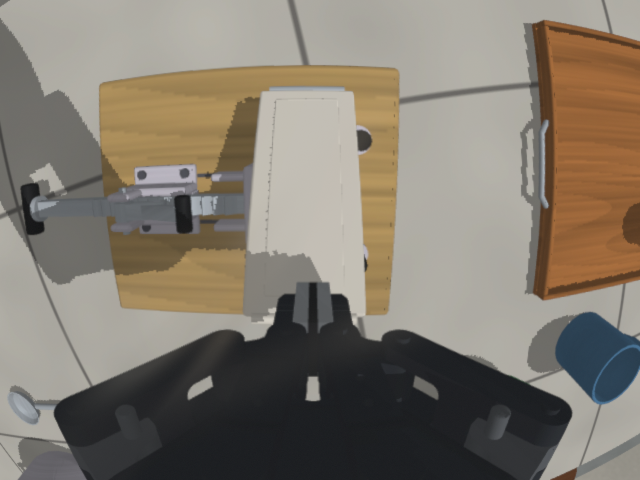

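The wrist view shows handle at (33,208), tab at (183,214), the lid's hinge end centred near (307,91), its free end at v≈316 (u 245–365), and the tray's near rim from (537,22) to (541,298).

```bash
python3 - <<'E'
from h import *
c=cam("wrist1");w=R.from_euler("z",-12.5,degrees=True)
for n,p,z in [("handle",(33,208),.05),("tab",(183,214),.088),("hinge end",(307,91),.072),("lid free",(305,316),.155),("boardBL",(100,84),.02),("boardBR",(398,70),.02),("bTR",(388,315),.02),("bTL",(123,308),.02),("tr1",(533,22),.022),("tr2",(536,298),.022)]:
    q=atz(c,*p,z,True);print(n,q.round(3),w.inv().apply(q-[.476,.024,0]).round(4))
E
```

```text
handle [ 0.418 -0.228  0.05 ] [-0.002  -0.2584  0.05  ]
tab [ 0.456 -0.059  0.088] [-0.0015 -0.0858  0.088 ]
hinge end [0.395 0.04  0.072] [-0.082  -0.0022  0.072 ]
lid free [0.512 0.014 0.155] [ 0.0372 -0.0019  0.155 ]
boardBL [ 0.329 -0.138  0.02 ] [-0.1087 -0.1899  0.02  ]
boardBR [0.386 0.117 0.02 ] [-0.1083  0.071   0.02  ]
bTR [0.598 0.071 0.02 ] [0.1087 0.0722 0.02  ]
bTL [ 0.541 -0.184  0.02 ] [ 0.1084 -0.1886  0.02  ]
tr1 [0.352 0.259 0.022] [-0.1716  0.2023  0.022 ]
tr2 [0.621 0.229 0.022] [0.0972 0.2313 0.022 ]
```

```bash
python3 -m inch '[{"tx":0,"ty":0,"tz":0.03,"wx":0,"wy":0,"wz":0,"hand":0},{"tx":-0.005,"ty":0,"tz":0.037,"wx":0,"wy":0,"wz":0,"hand":0},{"tx":-0.012,"ty":0,"tz":0.047,"wx":0,"wy":0,"wz":0,"hand":0},{"tx":-0.018,"ty":0,"tz":0.058,"wx":0,"wy":0,"wz":0,"hand":0},{"tx":-0.023,"ty":0,"tz":0.069,"wx":0,"wy":0,"wz":0,"hand":0},{"tx":-0.027,"ty":0,"tz":0.081,"wx":0,"wy":0,"wz":0,"hand":0},{"tx":-0.029,"ty":0,"tz":0.09,"wx":0,"wy":0,"wz":0,"hand":0},{"tx":-0.03,"ty":0,"tz":0.094,"wx":0,"wy":0,"wz":0,"hand":0},{"tx":-0.03,"ty":0,"tz":0.096,"wx":0,"wy":0,"wz":0,"hand":0},{"tx":-0.03,"ty":0,"tz":0.096,"wx":0,"wy":0,"wz":0,"hand":0}]'; python3 to.py board a 0.05 0 0.074
```

```text
t: 3.2
tcp_pos: [0.5237, 0.0156, 0.0852]
tcp_rot: [0.109, 0.994, -0.0, -0.0]
wrist_force: [-1.1, 1.2, -1.1]
gripper_width: -0.0003
gripper_force: 0.0
tcp in frame [0.0484 0.0022 0.0852] t 3.2 F [-1.1  1.2 -1.1] q [ 0.01  0.5   1.94 -0.    0.7  -1.35]
turn [ 1.000e-03 -0.000e+00 -3.141e+00]
turn [-0. -0.  0.]
shift [-0.0016 -0.0022  0.0112]
```

```bash
python3 -m inch '[{"tx":0,"ty":-0.002,"tz":0.002,"wx":0,"wy":0,"wz":0,"hand":0},{"tx":0,"ty":-0.002,"tz":0.004,"wx":0,"wy":0,"wz":0,"hand":0},{"tx":0,"ty":-0.002,"tz":0.005,"wx":0,"wy":0,"wz":0,"hand":0},{"tx":0,"ty":-0.002,"tz":0.006,"wx":0,"wy":0,"wz":0,"hand":0},{"tx":0,"ty":-0.002,"tz":0.007,"wx":0,"wy":0,"wz":0,"hand":0},{"tx":0,"ty":-0.002,"tz":0.008,"wx":0,"wy":0,"wz":0,"hand":0},{"tx":0,"ty":-0.002,"tz":0.009,"wx":0,"wy":0,"wz":0,"hand":0},{"tx":0,"ty":-0.002,"tz":0.01,"wx":0,"wy":0,"wz":0,"hand":0},{"tx":0,"ty":-0.002,"tz":0.011,"wx":0,"wy":0,"wz":0,"hand":0},{"tx":0,"ty":-0.002,"tz":0.011,"wx":0,"wy":0,"wz":0,"hand":0}]'
```

```text
t: 4.2
tcp_pos: [0.5233, 0.0136, 0.0743]
tcp_rot: [0.109, 0.994, -0.0, -0.0]
wrist_force: [-0.7, 0.0, 3.5]
gripper_width: 0.0002
gripper_force: 1.9
```

```bash
python3 -m inch '[{"tx":0,"ty":0,"tz":0.0005,"wx":0,"wy":0,"wz":0,"hand":0},{"tx":0,"ty":0,"tz":0.001,"wx":0,"wy":0,"wz":0,"hand":0},{"tx":0,"ty":0,"tz":0.0015,"wx":0,"wy":0,"wz":0,"hand":0},{"tx":0,"ty":0,"tz":0.002,"wx":0,"wy":0,"wz":0,"hand":0},{"tx":0,"ty":0,"tz":0.002,"wx":0,"wy":0,"wz":0,"hand":0},{"tx":0,"ty":0,"tz":0.002,"wx":0,"wy":0,"wz":0,"hand":0},{"tx":0,"ty":0,"tz":0.002,"wx":0,"wy":0,"wz":0,"hand":0},{"tx":0,"ty":0,"tz":0.002,"wx":0,"wy":0,"wz":0,"hand":0},{"tx":0,"ty":0,"tz":0.002,"wx":0,"wy":0,"wz":0,"hand":0},{"tx":0,"ty":0,"tz":0.002,"wx":0,"wy":0,"wz":0,"hand":0}]'; python3 to.py board b 0 -0.086 0.17 0 -0.086 0.07
```

```text
t: 5.2
tcp_pos: [0.5234, 0.0137, 0.0734]
tcp_rot: [0.109, 0.994, -0.0, -0.0]
wrist_force: [-5.0, 0.9, 17.4]
gripper_width: -0.0003
gripper_force: 8.5
tcp in frame [0.0485 0.0002 0.0734] t 5.2 F [-5.   0.9 17.4] q [ 0.    0.52  1.94 -0.    0.68 -1.35]
turn [-0.    -0.     1.571]
turn [ 0.   -0.   -1.57]
shift [ 0.0485 -0.0861 -0.0965]
shift [ 0.0485 -0.0861  0.0035]
```

```bash
python3 -m inch '[{"tx":0,"ty":0,"tz":-0.03,"wx":0,"wy":0,"wz":0,"hand":0},{"tx":0,"ty":0,"tz":-0.06,"wx":0,"wy":0,"wz":0.1,"hand":0},{"tx":0.01,"ty":-0.01,"tz":-0.09,"wx":0,"wy":0,"wz":0.25,"hand":0},{"tx":0.02,"ty":-0.02,"tz":-0.095,"wx":0,"wy":0,"wz":0.4,"hand":0},{"tx":0.03,"ty":-0.04,"tz":-0.095,"wx":0,"wy":0,"wz":0.54,"hand":0},{"tx":0.035,"ty":-0.05,"tz":-0.095,"wx":0,"wy":0,"wz":0.68,"hand":0.0},{"tx":0.04,"ty":-0.06,"tz":-0.095,"wx":0,"wy":0,"wz":0.82,"hand":0.04},{"tx":0.045,"ty":-0.07,"tz":-0.095,"wx":0,"wy":0,"wz":0.96,"hand":0.05},{"tx":0.048,"ty":-0.08,"tz":-0.095,"wx":0,"wy":0,"wz":1.1,"hand":0.05},{"tx":0.048,"ty":-0.086,"tz":-0.095,"wx":0,"wy":0,"wz":1.24,"hand":0.05}]'; python3 -m inch '[{"tx":0,"ty":0,"tz":0,"wx":0,"wy":0,"wz":0.14,"hand":0.05},{"tx":0,"ty":0,"tz":0,"wx":0,"wy":0,"wz":0.28,"hand":0.05},{"tx":0,"ty":0,"tz":0,"wx":0,"wy":0,"wz":0.331,"hand":0.05},{"tx":0,"ty":0,"tz":0,"wx":0,"wy":0,"wz":0.331,"hand":0.05},{"tx":0,"ty":0,"tz":0,"wx":0,"wy":0,"wz":0.331,"hand":0.05},{"tx":0,"ty":0,"tz":0,"wx":0,"wy":0,"wz":0.331,"hand":0.05},{"tx":0,"ty":0,"tz":0,"wx":0,"wy":0,"wz":0.331,"hand":0.05},{"tx":0,"ty":0,"tz":0,"wx":0,"wy":0,"wz":0.331,"hand":0.05},{"tx":0,"ty":0,"tz":0,"wx":0,"wy":0,"wz":0.331,"hand":0.05},{"tx":0,"ty":0,"tz":0,"wx":0,"wy":0,"wz":0.331,"hand":0.05}]'
python3 to.py board b 0 -0.086 0.17 0 -0.086 0.07
python3 - <<'E'
from workcell import viewer
import cv2,json,numpy as np
for n in ["wrist","side"]:
    d=viewer.get_image(n); cv2.imwrite(f"pics/{n}2.png",d["image"][:,:,::-1])
    json.dump({k:np.asarray(v).tolist() for k,v in d.items() if k!="image"},open(f"pics/{n}2.json","w"))
E
```

```text
t: 6.2
tcp_pos: [0.4572, -0.0603, 0.167]
tcp_rot: [0.668, 0.744, -0.0, -0.0]
wrist_force: [-0.2, -0.1, 0.1]
gripper_width: 0.05
gripper_force: 0.0
t: 7.2
tcp_pos: [0.4581, -0.0599, 0.1673]
tcp_rot: [0.78, 0.626, -0.0, 0.0]
wrist_force: [-0.1, -0.7, -0.2]
gripper_width: 0.0501
gripper_force: 0.0
tcp in frame [ 0.0006 -0.0858  0.1673] t 7.2 F [-0.1 -0.7 -0.2] q [-0.16  0.28  2.03 -0.    0.83  0.06]
turn [0. 0. 0.]
turn [-0.     0.    -3.141]
shift [-0.0002 -0.0006 -0.0027]
shift [-0.0002 -0.0007  0.0973]
```

View pics/wrist2.png

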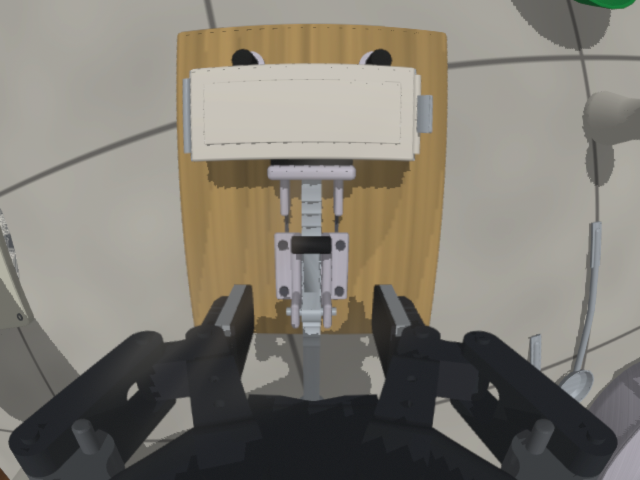

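The lid lies shut with the catch over its end at (425,113). The tab is at (311,244) and the pin at (311,313).

```bash
python3 - <<'E'
from h import *
c=cam("wrist2");w=R.from_euler("z",-12.5,degrees=True)
for n,p,z in [("tab",(311,244),.088),("pin",(311,313),.07),("box TL",(191,68),.074),("boxTR",(415,68),.074),("BL",(191,160),.074),("BR",(415,160),.074)]:
    q=atz(c,*p,z,True);print(n,w.inv().apply(q-[.476,.024,0]).round(4))
print(proj(c,w.apply([0,-.086,.088])+[.476,.024,0],True))
E
```

```text
tab [-0.0007 -0.0858  0.088 ]
pin [-0.0007 -0.1439  0.07  ]
box TL [-0.0786  0.0286  0.074 ]
boxTR [0.0659 0.0276 0.074 ]
BL [-0.0797 -0.0327  0.074 ]
BR [ 0.0669 -0.033   0.074 ]
[312.06060142 244.33066387]
```

```bash
python3 -m inch '[{"tx":0,"ty":-0.001,"tz":0.03,"wx":0,"wy":0,"wz":0,"hand":0.05},{"tx":0,"ty":-0.001,"tz":0.06,"wx":0,"wy":0,"wz":0,"hand":0.05},{"tx":0,"ty":-0.001,"tz":0.08,"wx":0,"wy":0,"wz":0,"hand":0.05},{"tx":0,"ty":-0.001,"tz":0.095,"wx":0,"wy":0,"wz":0,"hand":0.05},{"tx":0,"ty":-0.001,"tz":0.102,"wx":0,"wy":0,"wz":0,"hand":0.05},{"tx":0,"ty":-0.001,"tz":0.102,"wx":0,"wy":0,"wz":0,"hand":0.03},{"tx":0,"ty":-0.001,"tz":0.102,"wx":0,"wy":0,"wz":0,"hand":0.015},{"tx":0,"ty":-0.001,"tz":0.102,"wx":0,"wy":0,"wz":0,"hand":0.015},{"tx":0,"ty":-0.001,"tz":0.102,"wx":0,"wy":0,"wz":0,"hand":0.015},{"tx":0,"ty":-0.001,"tz":0.102,"wx":0,"wy":0,"wz":0,"hand":0.015}]' 25; python3 to.py board b -0.001 -0.086 0.065
```

```text
t: 8.3
tcp_pos: [0.4571, -0.0597, 0.0658]
tcp_rot: [0.78, 0.626, 0.0, 0.0]
wrist_force: [-0.9, 0.5, -0.8]
gripper_width: 0.0253
gripper_force: 25.8
tcp in frame [-0.0003 -0.0858  0.0658] t 8.3 F [-0.9  0.5 -0.8] q [-0.16  0.47  2.08  0.    0.59  0.06]
turn [ 0. -0.  0.]
turn [ 0.000e+00  1.000e-03 -3.141e+00]
shift [-0.0002 -0.0007  0.0008]
```

Pinched at 25 mm (the tab is 26 mm long). Swing along the arc.

```bash
python3 -m inch '[{"tx":-0.0015,"ty":0,"tz":-0.005,"wx":0,"wy":0,"wz":0,"hand":0.015},{"tx":-0.004,"ty":0,"tz":-0.0105,"wx":0,"wy":0,"wz":0,"hand":0.015},{"tx":-0.0065,"ty":0,"tz":-0.0155,"wx":0,"wy":0,"wz":0,"hand":0.015},{"tx":-0.010,"ty":0,"tz":-0.0205,"wx":0,"wy":0,"wz":0,"hand":0.015},{"tx":-0.0135,"ty":0,"tz":-0.0245,"wx":0,"wy":0,"wz":0,"hand":0.015},{"tx":-0.0175,"ty":0,"tz":-0.0285,"wx":0,"wy":0,"wz":0,"hand":0.015},{"tx":-0.022,"ty":0,"tz":-0.032,"wx":0,"wy":0,"wz":0,"hand":0.015},{"tx":-0.0265,"ty":0,"tz":-0.035,"wx":0,"wy":0,"wz":0,"hand":0.015},{"tx":-0.032,"ty":0,"tz":-0.038,"wx":0,"wy":0,"wz":0,"hand":0.015},{"tx":-0.037,"ty":0,"tz":-0.04,"wx":0,"wy":0,"wz":0,"hand":0.015}]'
```

```text
t: 9.3
tcp_pos: [0.449, -0.0962, 0.1056]
tcp_rot: [0.78, 0.626, 0.0, 0.0]
wrist_force: [-0.5, 3.0, -0.1]
gripper_width: 0.0253
gripper_force: 25.0
```

```bash
python3 -m inch '[{"tx":-0.0055,"ty":0,"tz":-0.0015,"wx":0,"wy":0,"wz":0,"hand":0.015},{"tx":-0.011,"ty":0,"tz":-0.0025,"wx":0,"wy":0,"wz":0,"hand":0.015},{"tx":-0.0165,"ty":0,"tz":-0.003,"wx":0,"wy":0,"wz":0,"hand":0.015},{"tx":-0.0225,"ty":0,"tz":-0.0027,"wx":0,"wy":0,"wz":0,"hand":0.015},{"tx":-0.028,"ty":0,"tz":-0.002,"wx":0,"wy":0,"wz":0,"hand":0.015},{"tx":-0.0335,"ty":0,"tz":-0.0008,"wx":0,"wy":0,"wz":0,"hand":0.015},{"tx":-0.039,"ty":0,"tz":0.001,"wx":0,"wy":0,"wz":0,"hand":0.015},{"tx":-0.044,"ty":0,"tz":0.003,"wx":0,"wy":0,"wz":0,"hand":0.015},{"tx":-0.0485,"ty":0,"tz":0.006,"wx":0,"wy":0,"wz":0,"hand":0.015},{"tx":-0.0485,"ty":0,"tz":0.006,"wx":0,"wy":0,"wz":0,"hand":0.015}]'
```

```text
t: 10.3
tcp_pos: [0.4383, -0.1445, 0.0995]
tcp_rot: [0.78, 0.626, -0.0, 0.0]
wrist_force: [-4.0, -1.3, 8.9]
gripper_width: 0.025
gripper_force: 26.9
```

```bash
python3 to.py board b -0.001 -0.26 0.18 -0.001 -0.26 0.028
```

```text
tcp in frame [-0.0003 -0.1727  0.0995] t 10.3 F [-4.  -1.3  8.9] q [-0.34  0.41  2.07 -0.    0.67 -0.12]
turn [-0.     0.001  0.   ]
turn [-2.000e-03 -0.000e+00 -3.141e+00]
shift [-0.0874 -0.0007 -0.0804]
shift [-0.0872 -0.0007  0.0716]
```

```bash
python3 -m inch '[{"tx":0,"ty":0,"tz":0,"wx":0,"wy":0,"wz":0,"hand":0.05},{"tx":0,"ty":0,"tz":0,"wx":0,"wy":0,"wz":0,"hand":0.05},{"tx":0,"ty":0,"tz":0,"wx":0,"wy":0,"wz":0,"hand":0.05},{"tx":0,"ty":0,"tz":-0.02,"wx":0,"wy":0,"wz":0,"hand":0.05},{"tx":0,"ty":0,"tz":-0.05,"wx":0,"wy":0,"wz":0,"hand":0.078},{"tx":-0.02,"ty":0,"tz":-0.08,"wx":0,"wy":0,"wz":0,"hand":0.078},{"tx":-0.05,"ty":0,"tz":-0.08,"wx":0,"wy":0,"wz":0,"hand":0.078},{"tx":-0.075,"ty":0,"tz":-0.08,"wx":0,"wy":0,"wz":0,"hand":0.078},{"tx":-0.087,"ty":0,"tz":-0.08,"wx":0,"wy":0,"wz":0,"hand":0.078},{"tx":-0.087,"ty":0,"tz":-0.08,"wx":0,"wy":0,"wz":0,"hand":0.078}]'; python3 to.py board b -0.001 -0.26 0.03
python3 - <<'E'
from workcell import viewer
import cv2,json,numpy as np
for n in ["wrist"]:
    d=viewer.get_image(n); cv2.imwrite(f"pics/{n}3.png",d["image"][:,:,::-1])
    json.dump({k:np.asarray(v).tolist() for k,v in d.items() if k!="image"},open(f"pics/{n}3.json","w"))
E
```

```text
t: 11.3
tcp_pos: [0.4196, -0.229, 0.1792]
tcp_rot: [0.78, 0.625, -0.0, 0.0]
wrist_force: [-0.2, 0.3, 0.3]
gripper_width: 0.0783
gripper_force: 0.0
tcp in frame [-0.0003 -0.2592  0.1792] t 11.3 F [-0.2  0.3  0.3] q [-0.52  0.28  1.99 -0.    0.87 -0.3 ]
turn [ 0.     0.    -0.002]
turn [ 0.   -0.    3.14]
shift [-0.0007 -0.0007  0.1492]
```

View pics/wrist3.png

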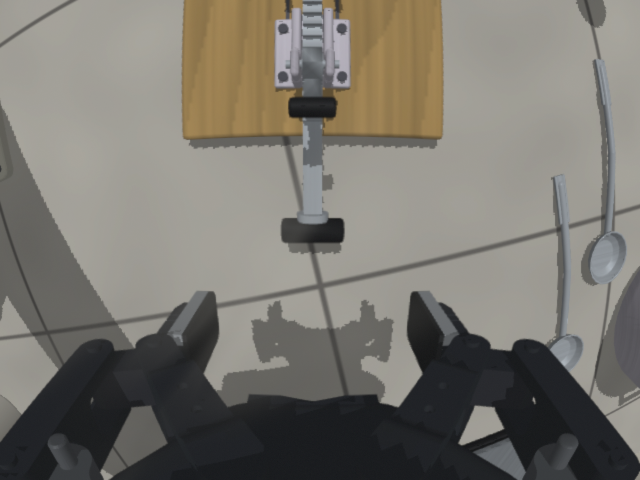

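The pawl is laid back (tab at (312,106)); the handle is at (312,231).

```bash
python3 - <<'E'
from h import *
c=cam("wrist3");w=R.from_euler("z",-12.5,degrees=True)
for n,p,z in [("tab",(312,106),.118),("handle",(312,231),.05),("handle",(312,231),.044)]:
    q=atz(c,*p,z,True);print(n,w.inv().apply(q-[.476,.024,0]).round(4))
E
```

```text
tab [-0.0009 -0.1757  0.118 ]
handle [-0.0011 -0.2642  0.05  ]
handle [-0.0011 -0.2658  0.044 ]
```

```bash
python3 -m inch '[{"tx":-0.005,"ty":-0.001,"tz":0.04,"wx":0,"wy":0,"wz":0,"hand":0.078},{"tx":-0.005,"ty":-0.001,"tz":0.08,"wx":0,"wy":0,"wz":0,"hand":0.078},{"tx":-0.005,"ty":-0.001,"tz":0.115,"wx":0,"wy":0,"wz":0,"hand":0.078},{"tx":-0.005,"ty":-0.001,"tz":0.14,"wx":0,"wy":0,"wz":0,"hand":0.078},{"tx":-0.005,"ty":-0.001,"tz":0.153,"wx":0,"wy":0,"wz":0,"hand":0.078},{"tx":-0.005,"ty":-0.001,"tz":0.153,"wx":0,"wy":0,"wz":0,"hand":0.05},{"tx":-0.005,"ty":-0.001,"tz":0.153,"wx":0,"wy":0,"wz":0,"hand":0.035},{"tx":-0.005,"ty":-0.001,"tz":0.153,"wx":0,"wy":0,"wz":0,"hand":0.035},{"tx":-0.005,"ty":-0.001,"tz":0.153,"wx":0,"wy":0,"wz":0,"hand":0.035},{"tx":-0.005,"ty":-0.001,"tz":0.153,"wx":0,"wy":0,"wz":0,"hand":0.035}]' 40; python3 -m inch '[{"tx":-0.004,"ty":0,"tz":0,"wx":0,"wy":0,"wz":0,"hand":0.035},{"tx":-0.01,"ty":0,"tz":0,"wx":0,"wy":0,"wz":0,"hand":0.035},{"tx":-0.016,"ty":0,"tz":0,"wx":0,"wy":0,"wz":0,"hand":0.035},{"tx":-0.022,"ty":0,"tz":0,"wx":0,"wy":0,"wz":0,"hand":0.035},{"tx":-0.028,"ty":0,"tz":0,"wx":0,"wy":0,"wz":0,"hand":0.035},{"tx":-0.034,"ty":0,"tz":0,"wx":0,"wy":0,"wz":0,"hand":0.035},{"tx":-0.039,"ty":0,"tz":0,"wx":0,"wy":0,"wz":0,"hand":0.035},{"tx":-0.043,"ty":0,"tz":0,"wx":0,"wy":0,"wz":0,"hand":0.035},{"tx":-0.046,"ty":0,"tz":0,"wx":0,"wy":0,"wz":0,"hand":0.035},{"tx":-0.046,"ty":0,"tz":0,"wx":0,"wy":0,"wz":0,"hand":0.035}]';python3 to.py board b -0.001 -0.26 0.03
```

```text
t: 12.35
tcp_pos: [0.4184, -0.233, 0.0272]
tcp_rot: [0.78, 0.626, 0.0, 0.001]
wrist_force: [2.5, 2.2, 1.7]
gripper_width: 0.0472
gripper_force: 43.6
t: 13.35
tcp_pos: [0.4085, -0.2777, 0.0272]
tcp_rot: [0.78, 0.626, 0.001, 0.0]
wrist_force: [4.8, 8.7, 7.4]
gripper_width: 0.0473
gripper_force: 44.4
tcp in frame [-0.0006 -0.3091  0.0272] t 13.35 F [4.8 8.7 7.4] q [-0.62  0.58  2.02  0.    0.54 -0.4 ]
turn [ 0.001 -0.001 -0.   ]
turn [-1.000e-03 -2.000e-03  3.141e+00]
shift [ 0.0491 -0.0004 -0.0028]
```

```bash
python3 -m inch '[{"tx":-0.001,"ty":0,"tz":0,"wx":0,"wy":0,"wz":0,"hand":0.035},{"tx":-0.002,"ty":0,"tz":0,"wx":0,"wy":0,"wz":0,"hand":0.035},{"tx":-0.003,"ty":0,"tz":0,"wx":0,"wy":0,"wz":0,"hand":0.035},{"tx":-0.003,"ty":0,"tz":0,"wx":0,"wy":0,"wz":0,"hand":0.035},{"tx":-0.003,"ty":0,"tz":0,"wx":0,"wy":0,"wz":0,"hand":0.035},{"tx":-0.003,"ty":0,"tz":0,"wx":0,"wy":0,"wz":0,"hand":0.035},{"tx":-0.003,"ty":0,"tz":0,"wx":0,"wy":0,"wz":0,"hand":0.035},{"tx":-0.003,"ty":0,"tz":0,"wx":0,"wy":0,"wz":0,"hand":0.035},{"tx":-0.003,"ty":0,"tz":0,"wx":0,"wy":0,"wz":0,"hand":0.035},{"tx":-0.003,"ty":0,"tz":0,"wx":0,"wy":0,"wz":0,"hand":0.035}]';python3 to.py board a -0.006 -0.002 0.18
```

```text
t: 14.35
tcp_pos: [0.4083, -0.2778, 0.0271]
tcp_rot: [0.78, 0.626, 0.002, -0.001]
wrist_force: [13.5, 27.2, 10.9]
gripper_width: 0.047
gripper_force: 44.8
tcp in frame [-0.0008 -0.3093  0.0271] t 14.35 F [13.5 27.2 10.9] q [-0.62  0.58  2.02  0.01  0.55 -0.41]
turn [-0.003 -0.003  1.57 ]
turn [ 0.003 -0.003 -1.572]
shift [ 0.3078 -0.0054 -0.1518]
```

```bash
python3 -m inch '[{"tx":0.002,"ty":0,"tz":0,"wx":0,"wy":0,"wz":0,"hand":0.035},{"tx":0.002,"ty":0,"tz":0,"wx":0,"wy":0,"wz":0,"hand":0.06},{"tx":0.002,"ty":0,"tz":0,"wx":0,"wy":0,"wz":0,"hand":0.078},{"tx":0.002,"ty":0,"tz":0,"wx":0,"wy":0,"wz":0,"hand":0.078},{"tx":0.002,"ty":0,"tz":-0.02,"wx":0,"wy":0,"wz":0,"hand":0.078},{"tx":0.002,"ty":0,"tz":-0.05,"wx":0,"wy":0,"wz":0,"hand":0.078},{"tx":0.002,"ty":0,"tz":-0.1,"wx":0,"wy":0,"wz":0,"hand":0.0854},{"tx":0.002,"ty":0,"tz":-0.15,"wx":0,"wy":0,"wz":0,"hand":0.0854},{"tx":0.02,"ty":0,"tz":-0.175,"wx":0,"wy":0,"wz":-0.1,"hand":0.0854},{"tx":0.05,"ty":-0.002,"tz":-0.175,"wx":0,"wy":0,"wz":-0.24,"hand":0.0854}]';python3 to.py board a -0.006 -0.002 0.2
```

```text
t: 15.35
tcp_pos: [0.4183, -0.2338, 0.2055]
tcp_rot: [0.699, 0.715, 0.001, 0.004]
wrist_force: [1.0, -0.5, 0.4]
gripper_width: 0.0857
gripper_force: 0.0
tcp in frame [-0.0005 -0.2642  0.2055] t 15.35 F [ 1.  -0.5  0.4] q [-0.53  0.24  1.97 -0.    0.92 -0.56]
turn [ 0.01  -0.003  1.812]
turn [ 0.003  0.009 -1.329]
shift [0.2559 0.0574 0.0046]
```

```bash
python3 -m inch '[{"tx":0.026,"ty":0.006,"tz":0,"wx":0,"wy":0,"wz":-0.14,"hand":0.0854},{"tx":0.052,"ty":0.012,"tz":0,"wx":0,"wy":0,"wz":-0.28,"hand":0.0854},{"tx":0.078,"ty":0.018,"tz":0,"wx":0,"wy":0,"wz":-0.42,"hand":0.0854},{"tx":0.104,"ty":0.024,"tz":0,"wx":0,"wy":0,"wz":-0.56,"hand":0.0854},{"tx":0.13,"ty":0.029,"tz":0,"wx":0,"wy":0,"wz":-0.7,"hand":0.0854},{"tx":0.156,"ty":0.035,"tz":0,"wx":0,"wy":0,"wz":-0.84,"hand":0.0854},{"tx":0.182,"ty":0.041,"tz":0,"wx":0,"wy":0,"wz":-0.98,"hand":0.0854},{"tx":0.208,"ty":0.047,"tz":0,"wx":0,"wy":0,"wz":-1.12,"hand":0.0854},{"tx":0.234,"ty":0.053,"tz":0,"wx":0,"wy":0,"wz":-1.23,"hand":0.0854},{"tx":0.256,"ty":0.057,"tz":0,"wx":0,"wy":0,"wz":-1.33,"hand":0.0854}]';python3 -m inch '[{"tx":0,"ty":0,"tz":0.0,"wx":0,"wy":0,"wz":0,"hand":0.0854},{"tx":0,"ty":0,"tz":0,"wx":0,"wy":0,"wz":0,"hand":0.0854},{"tx":0,"ty":0,"tz":0,"wx":0,"wy":0,"wz":0,"hand":0.0854},{"tx":0,"ty":0,"tz":0,"wx":0,"wy":0,"wz":0,"hand":0.0854},{"tx":0,"ty":0,"tz":0,"wx":0,"wy":0,"wz":0,"hand":0.0854},{"tx":0,"ty":0,"tz":0,"wx":0,"wy":0,"wz":0,"hand":0.0854},{"tx":0,"ty":0,"tz":0,"wx":0,"wy":0,"wz":0,"hand":0.0854},{"tx":0,"ty":0,"tz":0,"wx":0,"wy":0,"wz":0,"hand":0.0854},{"tx":0,"ty":0,"tz":0,"wx":0,"wy":0,"wz":0,"hand":0.0854},{"tx":0,"ty":0,"tz":0,"wx":0,"wy":0,"wz":0,"hand":0.0854}]'; python3 to.py board a -0.006 -0.002 0.2
python3 - <<'E'
from workcell import viewer
import cv2,json,numpy as np
for n in ["wrist"]:
    d=viewer.get_image(n); cv2.imwrite(f"pics/{n}4.png",d["image"][:,:,::-1])
    json.dump({k:np.asarray(v).tolist() for k,v in d.items() if k!="image"},open(f"pics/{n}4.json","w"))
E
```

```text
t: 16.35
tcp_pos: [0.4675, 0.0266, 0.2013]
tcp_rot: [0.107, 0.994, -0.0, 0.0]
wrist_force: [-0.2, -1.0, 0.4]
gripper_width: 0.0855
gripper_force: 0.0
t: 17.35
tcp_pos: [0.4674, 0.0259, 0.2013]
tcp_rot: [0.109, 0.994, 0.0, 0.0]
wrist_force: [0.2, 0.5, 0.2]
gripper_width: 0.0855
gripper_force: 0.0
tcp in frame [-0.0089 -0.      0.2013] t 17.35 F [0.2 0.5 0.2] q [ 0.03  0.24  1.99  0.    0.91 -1.32]
turn [ 0.    -0.     3.141]
turn [ 0.     0.    -0.001]
shift [-0.0029 -0.002   0.0013]
```

View pics/wrist4.png

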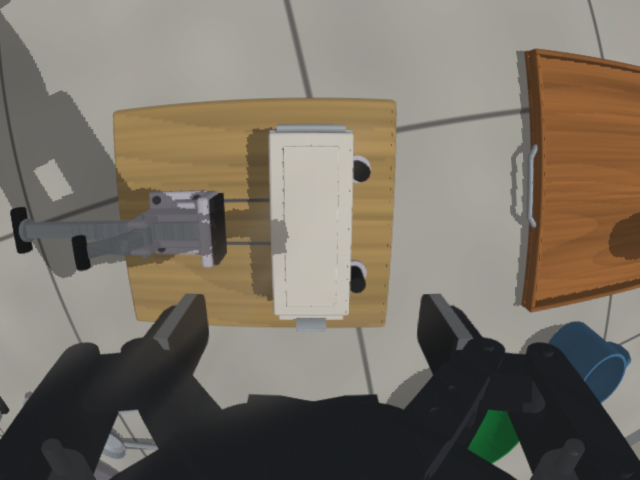

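The jaw is withdrawn (213,228) and the box free. Lid corners are about (270,131), (353,130), (351,315), (274,315). The catch is at (311,325) and the tray's near rim runs (537,52)–(530,310).

```bash
python3 - <<'E'
from h import *
c=cam("wrist4");w=R.from_euler("z",-12.5,degrees=True)
for n,p,z in [("L1",(270,131),.074),("L2",(353,130),.074),("L3",(351,315),.074),("L4",(274,315),.074),("catch",(311,325),.084),("post-",(362,169),.054),("post+",(358,279),.054),("bBL",(113,111),.02),("bBR",(396,101),.02),("bTR",(385,327),.02),("tr1",(537,52),.022),("tr2",(530,310),.022)]:
    q=atz(c,*p,z,True);print(n,q.round(3),w.inv().apply(q-[.476,.024,0]).round(4))
E
```

```text
L1 [0.39  0.01  0.074] [-0.0809 -0.0319  0.074 ]
L2 [0.402 0.069 0.074] [-0.0816  0.028   0.074 ]
L3 [0.546 0.04  0.074] [0.0654 0.0305 0.074 ]
L4 [ 0.533 -0.022  0.074] [ 0.0655 -0.0328  0.074 ]
catch [0.543 0.007 0.084] [ 0.069  -0.0023  0.084 ]
post- [0.434 0.072 0.054] [-0.0512  0.0377  0.054 ]
post+ [0.525 0.052 0.054] [0.0415 0.0375 0.054 ]
bBL [ 0.327 -0.138  0.02 ] [-0.11   -0.1907  0.02  ]
bBR [0.385 0.118 0.02 ] [-0.1093  0.0716  0.02  ]
bTR [0.598 0.071 0.02 ] [0.1088 0.0722 0.02  ]
tr1 [0.353 0.273 0.022] [-0.1736  0.2169  0.022 ]
tr2 [0.623 0.237 0.022] [0.0977 0.2403 0.022 ]
```

```bash
python3 -m inch '[{"tx":-0.002,"ty":-0.002,"tz":0.04,"wx":0,"wy":0,"wz":0,"hand":0.0854},{"tx":-0.002,"ty":-0.002,"tz":0.08,"wx":0,"wy":0,"wz":0,"hand":0.0854},{"tx":-0.002,"ty":-0.002,"tz":0.11,"wx":0,"wy":0,"wz":0,"hand":0.0854},{"tx":-0.002,"ty":-0.002,"tz":0.13,"wx":0,"wy":0,"wz":0,"hand":0.0854},{"tx":-0.002,"ty":-0.002,"tz":0.15,"wx":0,"wy":0,"wz":0,"hand":0.0854},{"tx":-0.002,"ty":-0.002,"tz":0.165,"wx":0,"wy":0,"wz":0,"hand":0.0854},{"tx":-0.002,"ty":-0.002,"tz":0.173,"wx":0,"wy":0,"wz":0,"hand":0.0854},{"tx":-0.002,"ty":-0.002,"tz":0.173,"wx":0,"wy":0,"wz":0,"hand":0.0854},{"tx":-0.002,"ty":-0.002,"tz":0.173,"wx":0,"wy":0,"wz":0,"hand":0.0854},{"tx":-0.002,"ty":-0.002,"tz":0.173,"wx":0,"wy":0,"wz":0,"hand":0.0854}]'
```

```text
t: 18.4
tcp_pos: [0.4695, 0.0235, 0.0291]
tcp_rot: [0.109, 0.994, 0.0, 0.001]
wrist_force: [0.5, -0.3, 0.3]
gripper_width: 0.0852
gripper_force: 0.0
```

```bash
python3 -m inch '[{"tx":0,"ty":0,"tz":0,"wx":0,"wy":0,"wz":0,"hand":0.07},{"tx":0,"ty":0,"tz":0,"wx":0,"wy":0,"wz":0,"hand":0.055},{"tx":0,"ty":0,"tz":0,"wx":0,"wy":0,"wz":0,"hand":0.05},{"tx":0,"ty":0,"tz":0,"wx":0,"wy":0,"wz":0,"hand":0.05},{"tx":0,"ty":0,"tz":0,"wx":0,"wy":0,"wz":0,"hand":0.05},{"tx":0,"ty":0,"tz":0,"wx":0,"wy":0,"wz":0,"hand":0.05},{"tx":0,"ty":0,"tz":-0.003,"wx":0,"wy":0,"wz":0,"hand":0.05},{"tx":0,"ty":0,"tz":-0.008,"wx":0,"wy":0,"wz":0,"hand":0.05},{"tx":0,"ty":0,"tz":-0.016,"wx":0,"wy":0,"wz":0,"hand":0.05},{"tx":0,"ty":0,"tz":-0.025,"wx":0,"wy":0,"wz":0,"hand":0.05}]' 60
```

```text
t: 19.4
tcp_pos: [0.4686, 0.0234, 0.0539]
tcp_rot: [0.109, 0.994, -0.0, -0.0]
wrist_force: [0.5, -0.4, -3.2]
gripper_width: 0.0615
gripper_force: 66.0
```

```bash
echo '{"board":[0.476,0.024,-12.5],"tray":[0.501,0.335,-7.3]}' > frames.json; python3 -m inch '[{"tx":0,"ty":0,"tz":-0.015,"wx":0,"wy":0,"wz":0,"hand":0.05},{"tx":0,"ty":0,"tz":-0.03,"wx":0,"wy":0,"wz":0,"hand":0.05},{"tx":0,"ty":0,"tz":-0.045,"wx":0,"wy":0,"wz":0,"hand":0.05},{"tx":0,"ty":0,"tz":-0.06,"wx":0,"wy":0,"wz":0,"hand":0.05},{"tx":0,"ty":0,"tz":-0.075,"wx":0,"wy":0,"wz":0,"hand":0.05},{"tx":0,"ty":0,"tz":-0.09,"wx":0,"wy":0,"wz":0,"hand":0.05},{"tx":0,"ty":0,"tz":-0.105,"wx":0,"wy":0,"wz":0,"hand":0.05},{"tx":0,"ty":0.01,"tz":-0.12,"wx":0,"wy":0,"wz":0,"hand":0.05},{"tx":0,"ty":0.03,"tz":-0.125,"wx":0,"wy":0,"wz":0,"hand":0.05},{"tx":0,"ty":0.05,"tz":-0.125,"wx":0,"wy":0,"wz":0,"hand":0.05}]';python3 to.py tray a 0 0 0.178
```

```text
t: 20.4
tcp_pos: [0.4802, 0.0726, 0.1801]
tcp_rot: [0.11, 0.994, 0.0, 0.001]
wrist_force: [-0.6, -0.0, -3.4]
gripper_width: 0.0614
gripper_force: 66.3
tcp in frame [ 0.0127 -0.2629  0.1801] t 20.4 F [-0.6 -0.  -3.4] q [ 0.13  0.29  1.97  0.    0.87 -1.23]
turn [ 4.000e-03 -1.000e-03  3.049e+00]
turn [ 0.001  0.002 -0.092]
shift [0.0369 0.2606 0.0022]
```

```bash
python3 -m inch '[{"tx":0.004,"ty":0.027,"tz":0,"wx":0,"wy":0,"wz":0,"hand":0.05},{"tx":0.008,"ty":0.055,"tz":0,"wx":0,"wy":0,"wz":-0.02,"hand":0.05},{"tx":0.012,"ty":0.085,"tz":0,"wx":0,"wy":0,"wz":-0.04,"hand":0.05},{"tx":0.016,"ty":0.115,"tz":0,"wx":0,"wy":0,"wz":-0.06,"hand":0.05},{"tx":0.02,"ty":0.145,"tz":0,"wx":0,"wy":0,"wz":-0.08,"hand":0.05},{"tx":0.025,"ty":0.175,"tz":0,"wx":0,"wy":0,"wz":-0.09,"hand":0.05},{"tx":0.029,"ty":0.205,"tz":0,"wx":0,"wy":0,"wz":-0.09,"hand":0.05},{"tx":0.033,"ty":0.23,"tz":0,"wx":0,"wy":0,"wz":-0.09,"hand":0.05},{"tx":0.036,"ty":0.25,"tz":0,"wx":0,"wy":0,"wz":-0.09,"hand":0.05},{"tx":0.037,"ty":0.26,"tz":0,"wx":0,"wy":0,"wz":-0.09,"hand":0.05}]';python3 to.py tray a 0 0 0.05
python3 - <<'E'
from workcell import viewer
import cv2,json,numpy as np
for n in ["wrist","scene"]:
    d=viewer.get_image(n); cv2.imwrite(f"pics/{n}5.png",d["image"][:,:,::-1])
    json.dump({k:np.asarray(v).tolist() for k,v in d.items() if k!="image"},open(f"pics/{n}5.json","w"))
E
```

```text
t: 21.4
tcp_pos: [0.4999, 0.3356, 0.1787]
tcp_rot: [0.064, 0.998, 0.0, 0.0]
wrist_force: [0.2, 0.3, -3.8]
gripper_width: 0.0614
gripper_force: 66.3
tcp in frame [-0.0012  0.0004  0.1787] t 21.4 F [ 0.2  0.3 -3.8] q [ 0.57  0.45  1.72  0.    0.97 -0.87]
turn [ 0.000e+00 -1.000e-03  3.141e+00]
turn [ 0.  0. -0.]
shift [-0.0011 -0.0005  0.1287]
```

View pics/wrist5.png

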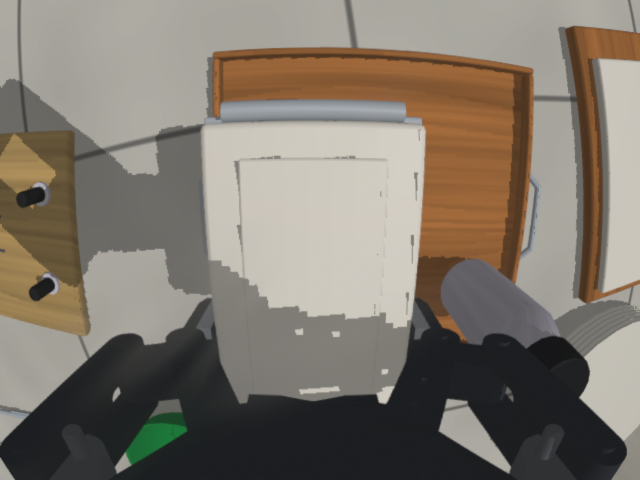

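The box is held level over the tray. The near-side tray corners are at (213,53) and (532,70), and the flask's foot is near (470,285).

```bash
python3 - <<'E'
from h import *
c=cam("wrist5");w=R.from_euler("z",-7.3,degrees=True)
for n,p,z in [("c1",(213,53),.022),("c2",(532,70),.022),("flaskfoot",(462,268),.03)]:
    q=atz(c,*p,z,True);print(n,q.round(3),w.inv().apply(q-[.501,.335,0]).round(4))
E
```

```text
c1 [0.351 0.272 0.022] [-0.1408 -0.0817  0.022 ]
c2 [0.386 0.547 0.022] [-0.1411  0.1959  0.022 ]
flaskfoot [0.558 0.461 0.03 ] [0.0409 0.1324 0.03  ]
```

```bash
python3 -m inch '[{"tx":-0.001,"ty":0,"tz":0.02,"wx":0,"wy":0,"wz":0,"hand":0.05},{"tx":-0.001,"ty":0,"tz":0.045,"wx":0,"wy":0,"wz":0,"hand":0.05},{"tx":-0.001,"ty":0,"tz":0.07,"wx":0,"wy":0,"wz":0,"hand":0.05},{"tx":-0.001,"ty":0,"tz":0.095,"wx":0,"wy":0,"wz":0,"hand":0.05},{"tx":-0.001,"ty":0,"tz":0.115,"wx":0,"wy":0,"wz":0,"hand":0.05},{"tx":-0.001,"ty":0,"tz":0.13,"wx":0,"wy":0,"wz":0,"hand":0.05},{"tx":-0.001,"ty":0,"tz":0.142,"wx":0,"wy":0,"wz":0,"hand":0.05},{"tx":-0.001,"ty":0,"tz":0.15,"wx":0,"wy":0,"wz":0,"hand":0.05},{"tx":-0.001,"ty":0,"tz":0.155,"wx":0,"wy":0,"wz":0,"hand":0.05},{"tx":-0.001,"ty":0,"tz":0.157,"wx":0,"wy":0,"wz":0,"hand":0.05}]'; python3 -m inch '[{"tx":0,"ty":0,"tz":0.0005,"wx":0,"wy":0,"wz":0,"hand":0.05},{"tx":0,"ty":0,"tz":0.001,"wx":0,"wy":0,"wz":0,"hand":0.05},{"tx":0,"ty":0,"tz":0.0015,"wx":0,"wy":0,"wz":0,"hand":0.05},{"tx":0,"ty":0,"tz":0.002,"wx":0,"wy":0,"wz":0,"hand":0.05},{"tx":0,"ty":0,"tz":0.0025,"wx":0,"wy":0,"wz":0,"hand":0.05},{"tx":0,"ty":0,"tz":0.003,"wx":0,"wy":0,"wz":0,"hand":0.05},{"tx":0,"ty":0,"tz":0.0035,"wx":0,"wy":0,"wz":0,"hand":0.05},{"tx":0,"ty":0,"tz":0.004,"wx":0,"wy":0,"wz":0,"hand":0.05},{"tx":0,"ty":0,"tz":0.0045,"wx":0,"wy":0,"wz":0,"hand":0.05},{"tx":0,"ty":0,"tz":0.005,"wx":0,"wy":0,"wz":0,"hand":0.05}]'
```

```text
t: 22.5
tcp_pos: [0.5012, 0.334, 0.0213]
tcp_rot: [0.064, 0.998, 0.0, 0.0]
wrist_force: [0.1, -0.9, -2.7]
gripper_width: 0.0615
gripper_force: 66.3
t: 23.5
tcp_pos: [0.501, 0.3339, 0.0162]
tcp_rot: [0.064, 0.998, -0.0, -0.0]
wrist_force: [1.1, 0.6, -2.7]
gripper_width: 0.0611
gripper_force: 66.3
```

```bash
python3 -m inch '[{"tx":0,"ty":0,"tz":0.0002,"wx":0,"wy":0,"wz":0,"hand":0.05},{"tx":0,"ty":0,"tz":0.0004,"wx":0,"wy":0,"wz":0,"hand":0.05},{"tx":0,"ty":0,"tz":0.0006,"wx":0,"wy":0,"wz":0,"hand":0.05},{"tx":0,"ty":0,"tz":0.0008,"wx":0,"wy":0,"wz":0,"hand":0.05},{"tx":0,"ty":0,"tz":0.001,"wx":0,"wy":0,"wz":0,"hand":0.05},{"tx":0,"ty":0,"tz":0.001,"wx":0,"wy":0,"wz":0,"hand":0.05},{"tx":0,"ty":0,"tz":0.001,"wx":0,"wy":0,"wz":0,"hand":0.05},{"tx":0,"ty":0,"tz":0.001,"wx":0,"wy":0,"wz":0,"hand":0.05},{"tx":0,"ty":0,"tz":0.001,"wx":0,"wy":0,"wz":0,"hand":0.05},{"tx":0,"ty":0,"tz":0.001,"wx":0,"wy":0,"wz":0,"hand":0.05}]'
```

```text
t: 24.5
tcp_pos: [0.5011, 0.334, 0.0153]
tcp_rot: [0.064, 0.998, 0.0, 0.0]
wrist_force: [-0.6, 0.1, -3.5]
gripper_width: 0.0616
gripper_force: 66.3
```

```bash
python3 -m inch '[{"tx":0,"ty":0,"tz":0.0003,"wx":0,"wy":0,"wz":0,"hand":0.05},{"tx":0,"ty":0,"tz":0.0006,"wx":0,"wy":0,"wz":0,"hand":0.05},{"tx":0,"ty":0,"tz":0.0009,"wx":0,"wy":0,"wz":0,"hand":0.05},{"tx":0,"ty":0,"tz":0.001,"wx":0,"wy":0,"wz":0,"hand":0.05},{"tx":0,"ty":0,"tz":0.001,"wx":0,"wy":0,"wz":0,"hand":0.05},{"tx":0,"ty":0,"tz":0.001,"wx":0,"wy":0,"wz":0,"hand":0.05},{"tx":0,"ty":0,"tz":0.001,"wx":0,"wy":0,"wz":0,"hand":0.05},{"tx":0,"ty":0,"tz":0.001,"wx":0,"wy":0,"wz":0,"hand":0.05},{"tx":0,"ty":0,"tz":0.001,"wx":0,"wy":0,"wz":0,"hand":0.05},{"tx":0,"ty":0,"tz":0.001,"wx":0,"wy":0,"wz":0,"hand":0.05}]'
```

```text
t: 25.5
tcp_pos: [0.501, 0.334, 0.0151]
tcp_rot: [0.064, 0.998, 0.0, 0.0]
wrist_force: [-3.3, -2.0, 7.7]
gripper_width: 0.0615
gripper_force: 67.4
```

```bash
python3 -m inch '[{"tx":0,"ty":0,"tz":-0.0005,"wx":0,"wy":0,"wz":0,"hand":0.05},{"tx":0,"ty":0,"tz":-0.0005,"wx":0,"wy":0,"wz":0,"hand":0.05},{"tx":0,"ty":0,"tz":-0.0005,"wx":0,"wy":0,"wz":0,"hand":0.07},{"tx":0,"ty":0,"tz":-0.0005,"wx":0,"wy":0,"wz":0,"hand":0.085},{"tx":0,"ty":0,"tz":-0.0005,"wx":0,"wy":0,"wz":0,"hand":0.085},{"tx":0,"ty":0,"tz":-0.0005,"wx":0,"wy":0,"wz":0,"hand":0.085},{"tx":0,"ty":0,"tz":-0.01,"wx":0,"wy":0,"wz":0,"hand":0.085},{"tx":0,"ty":0,"tz":-0.03,"wx":0,"wy":0,"wz":0,"hand":0.085},{"tx":0,"ty":0,"tz":-0.06,"wx":0,"wy":0,"wz":0,"hand":0.085},{"tx":0,"ty":0,"tz":-0.1,"wx":0,"wy":0,"wz":0,"hand":0.085}]'; python3 -m inch '[{"tx":0,"ty":0,"tz":-0.04,"wx":0,"wy":0,"wz":0,"hand":0.085},{"tx":0.02,"ty":-0.02,"tz":-0.08,"wx":0,"wy":0,"wz":0,"hand":0.085},{"tx":0.04,"ty":-0.04,"tz":-0.12,"wx":0,"wy":0,"wz":0,"hand":0.085},{"tx":0.06,"ty":-0.06,"tz":-0.15,"wx":0,"wy":0,"wz":0,"hand":0.085},{"tx":0.08,"ty":-0.08,"tz":-0.15,"wx":0,"wy":0,"wz":0,"hand":0.085},{"tx":0.08,"ty":-0.08,"tz":-0.15,"wx":0,"wy":0,"wz":0,"hand":0.085},{"tx":0.08,"ty":-0.08,"tz":-0.15,"wx":0,"wy":0,"wz":0,"hand":0.085},{"tx":0.08,"ty":-0.08,"tz":-0.15,"wx":0,"wy":0,"wz":0,"hand":0.085},{"tx":0.08,"ty":-0.08,"tz":-0.15,"wx":0,"wy":0,"wz":0,"hand":0.085},{"tx":0.08,"ty":-0.08,"tz":-0.15,"wx":0,"wy":0,"wz":0,"hand":0.085}]'
python3 - <<'E'
from workcell import viewer
import cv2
d=viewer.get_image("scene"); a=d["image"][130:400,130:530,::-1]; cv2.imwrite("pics/scene6.png",cv2.resize(a,(800,540),interpolation=cv2.INTER_CUBIC))
E
```

```text
t: 26.5
tcp_pos: [0.5, 0.3333, 0.1145]
tcp_rot: [0.064, 0.998, -0.001, -0.001]
wrist_force: [0.5, 0.1, 0.4]
gripper_width: 0.085
gripper_force: 0.0
t: 27.5
tcp_pos: [0.4117, 0.2652, 0.2638]
tcp_rot: [0.064, 0.998, -0.0, -0.0]
wrist_force: [0.1, 0.5, -0.1]
gripper_width: 0.0849
gripper_force: 0.0
```

View pics/scene6.png

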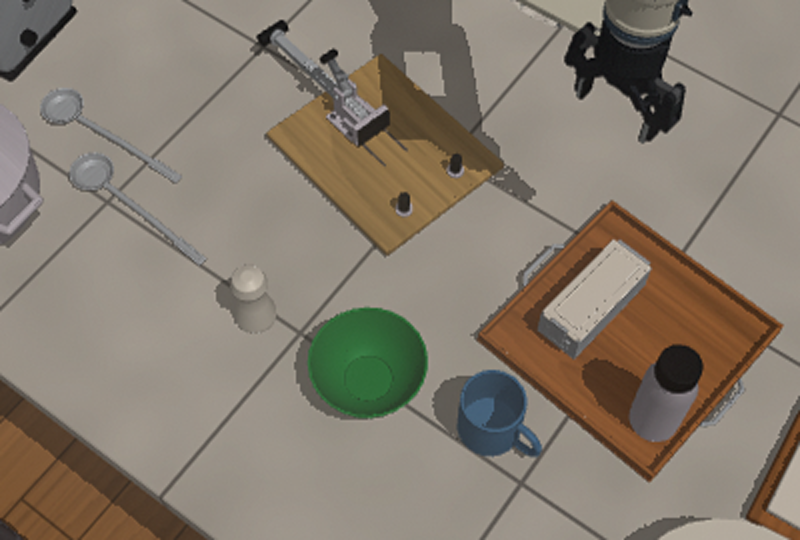

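The box stands flat with its lid shut in the tray's empty half (595,297). The clamp is open with the pawl laid back (330,57), and everything else is in place.

```bash
python3 -c "
from workcell import job
print(job.sign_off())"
```

```text
the job is handed in; nothing more can be done
None
```

The job is handed in, about 27.5 s in: the lid was pressed shut under its catch, the pawl laid back, the bar pulled to its stop, and the box set flat in the empty half of the tray, with the clamp left open and the other things where they were; no verdict was returned.

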